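Set the shaker to fast and start it

TASK

Set the platform shaker to fast: with a fingertip, push the red speed lever away from the off end, past the middle (slow) detent, all the way to the far (fast) stop. Then press the green start button fully down and let it come back up. Do not press start before the lever is at fast, lift nothing, and leave the petri dish and everything else on the bench where it stands.

Things in the scene. Friction and masses are not known exactly. Their poses are not given: they have to be found in the camera images.
- shaker: White platform shaker fixed to the bench, 150 (x) x 300 (y) mm; origin under its centre at bench level, own x from its front edge to its back (away from the robot), z up. At its right (y < 0) a control panel, top at z = 70 mm: a slot along x at y = -105 mm for the red lever, the green button at (-35, -45) mm. At its left a tray, centre y = +78 mm, rim at z = 96 mm
- speed_lever (a joint): Red lever sliding along the shaker's +x, in m: 0 = off (nearest the robot, white dot), 0.035 = slow (first detent, one bar), 0.070 = fast (second detent and hard stop, two bars). Starts at or near off. Sprung detents: it takes 5 to 8 N to leave off, and again to leave slow; 20 mm past a detent it snaps into the next by itself, short of that it springs back
- lever_knob (a point): Centre of the top of the red lever's knob, 114 mm above the bench (44 mm above the panel). The knob is a round cap of diameter 23 mm reaching from 15 to 44 mm above the panel, on a narrow stem; it moves with the lever
- start_button (a joint): Green sprung push button, in m: 0 = up, 0.006 = fully down (about 5 N, straight down); springs back up when let go
- start_button_top (a point): Centre of the top face of the green start button (diameter 24 mm); moves with it
- petri_dish: Loose round petri dish, 92 x 92 x 15 mm, in the shaker's tray; origin under its centre
- vial: Loose small vial with a red cap, 23 x 23 x 52 mm, standing on the bench in front of the shaker's control panel; origin under its centre
- tip_box: Loose pipette tip box, clear with a blue top, 87 x 123 x 63 mm, at the left; origin under its centre
- white_bottle: Loose white plastic bottle, 66 x 66 x 124 mm, at the right; origin under its centre
- timer: Loose white and blue bench timer, 47 x 68 x 72 mm; origin under its centre
- wash_bottle: Loose small white bottle with a green cap, 48 x 48 x 98 mm; origin under its centre

How it is judged:
On the way, in this order (a step that is already met when the one before it is completed fails the run):
1. the red lever is at the fast stop (value of joint speed_lever above 0.066 m), for 0.2 s.
2. the green button is pressed down with the lever at fast (value of joint start_button above 0.0045 m and value of joint speed_lever above 0.066 m), for 0.05 s.
At the end, for the whole second after the job is handed in: The lever is within 4 mm of the fast stop, the button has been pressed at least 4.5 of its 6 mm after that and is back up (within 1.5 mm), the petri dish lies flat in its tray, and no loose thing has moved more than 15 mm (value of joint speed_lever above 0.066 m and value of joint start_button below 0.0015 m and z of petri_dish in the frame of shaker between 0.086 and 0.094 m and angle between petri_dish's own z axis and vertical below 0.1 rad and distance of each of petri_dish, vial, tip_box, white_bottle, timer, wash_bottle from where it was at the start of the episode below 0.015 m and angle between vial's own z axis and vertical below 0.2 rad); the robot touches nothing.
It fails at once if the start button is pressed before the lever is at fast (value of joint start_button above 0.003 m and value of joint speed_lever below 0.06 m).
It fails at once if a bystander is lifted, carried or knocked away (more than 15 mm) (distance of any of petri_dish, vial, tip_box, white_bottle, timer, wash_bottle from where it was at the start of the episode above 0.015 m).
It also fails if it takes over 38 s, if anything falls off the work surface, if the arm or the gripper's body presses on something with over 40 N, if the wrist force passes 120 N, or if a joint passes its speed limit or range.

ROBOT

A 7-joint arm with a two-finger parallel gripper is mounted at the origin on the work surface; the furniture and walls round the work are solid. World frame = base frame: x ahead of the robot, y to its left, z up, the work surface at z = 0. Lengths are in m, angles in rad, forces in N, time in s.
With the tool pointing down it reaches from about 0.35 to 0.9 m from the base axis. Payload 8.1 kg.
Tool frame: the origin (TCP) lies at the very end of the fingers, on their centre line; the grasp point (between the pads) lies 19 mm behind it; z points along the fingers, y is the line along which they close (so a half turn about z gives the same grasp; the last joint's range is limited). The gripper opens to 85 mm and grips with 20 to 120 N. Pads are 22 mm wide; open, the fingers measure 114 mm over their backs; the gripper's body (76 mm by 85 mm) begins 54 mm behind the grasp point. The pads swing forward as they close: fully open they stand 13 mm farther back than shut.
Start: joints at [-1.374, 0.434, 0.025, 1.573, -0.012, 1.134, -0.075], TCP at [0.185, 0.597, 0.231] pointing down, gripper open.
Joint ranges: [-2.62, 2.62], [-0.44, 2.09], [-1.27, 1.32], [0.08, 2.57], [-1.32, 4.46], [0.12, 2], [-2.74, 2.74]. Speed limits (rad/s): [2.22, 2.22, 3.01, 3.01, 3.14, 3.14, 3.14].

INTERFACE

Orientations are given as [roll, pitch, yaw] about the fixed x, y, z axes, in that order (R = Rz(yaw) Ry(pitch) Rx(roll)).
In Python, from bench import r, camera, workorder, recognise gives the robot as it stands.
- The arm moves only by the shell command python3 -m handwheel 'ROWS' [FORCE]. ROWS is text: rows parted by semicolons, each of 5 numbers parted by spaces: the opening, from -1 (shut) to 1 (fully open), so that 0 is half open, then the shift along the world's x, y, z in mm, then the turn about the world's z in degrees. A call has 1 to 12 rows; each row shifts and turns the commanded pose from where the row before left it; what a row does not reach is not made up. A row lasts 1/10 s, in which the tool goes at most 50 mm and 8.59 degrees, less where a joint would pass 70% of its speed; a pose out of reach is approached as far as the arm can. A call is refused whole if a number of a shift passes 50 or a number of a turn 8.59, either way. A call with a gripper value outside its range is refused whole. The fingers move at their own pace and stop on an object; FORCE is the grip in N (left out, the last holds). Time passes only in rows, so rows that do not move let the fingers close. It gives the time, the measured TCP pose, the force, the opening and the grip force at its end, in the units of the state.
- r.read_state(): the state, without advancing time (a new reading comes with each control period).
- camera(name): name is "side" or "top"; returns a dict with "img" (400x640x3 uint8, blue, green, red), "vertical_fov" (degrees; the focal length in pixels is half the picture's height over the tangent of half this angle, whatever the lens; pixels are square), "cx", "cy" (the principal point, pixels), "rvec" (rotation vector, rad) and "tvec" (3), from world to camera coordinates, as OpenCV has them. Camera axes: x right, y down, z forward; pixel columns grow to the right and rows downward; lengths in m; the calibration is good to about 2 mm. A picture is of the moment at which its call begins. There is no depth.
- workorder.hand_in(): hands the job in; it is judged then, once.
Trained networks look in a picture, given as the dict that the camera call returned (one of the last four; its "shot" number tells which), for a name from the list of things; names that differ only in an ending like _2 or _b are one class to them, and where a whole thing is asked for, a point or a joint stands for the part that bears it (a point fixed in the world has none). Each returns a list of dicts, best first, with "conf" (0 to 1); they miss things now and then, are a little off and sometimes report something else, mostly with a low value. They report only what shows in the picture. A call takes as long as a camera call.
- recognise(picture, query): "point" ([x, y, z] in m, in the coordinates of the camera as it stood for that picture, good to about 4 mm: the middle of the surface that is visible of it).
The state is a dict: "time_s": time; "joint_pos": joint angles; "qvel": joint speeds; "effort": joint torques, N m; "tcp_pos": TCP position; "tool_rot": TCP orientation; "wrist_force": force on the tool from outside, world axes, zero at the start; "ft_torque": the same for the moment, N m; "width": opening from 0.0 (shut) to 1.0 (fully open); "gripper_force": force on a finger pad.
Only numpy, scipy, OpenCV 4.12 (cv2) and the standard library are available. Lean on these libraries where they do the work, as an engineer would, in place of code of your own. Each camera call takes 0.05 s, during which the arm holds its last target. There are 200 camera calls.

## Working session

There is one attempt and no reset: what is moved stays moved. The work goes in short steps, Python scripts to look and compute and a shell command to move; the robot and the scene stay as the last step left them, time stands still between calls to the robot, and variables do not carry over. Pictures are saved under pics/ and viewed, at most 10 in all, crops included, and the job is handed in when it is done.

```bash
mkdir -p pics
cat > h.py <<'E'
import numpy as np, cv2
from bench import r, camera, workorder, recognise
def world(p,c):
    R=cv2.Rodrigues(np.array(c["rvec"],float))[0]
    return R.T@(np.array(p)-np.array(c["tvec"]).ravel())
def pix(p,c):
    f=200/np.tan(np.radians(c["vertical_fov"])/2)
    R=cv2.Rodrigues(np.array(c["rvec"],float))[0]
    q=R@np.array(p)+np.array(c["tvec"]).ravel()
    return q[:2]/q[2]*f+[c["cx"],c["cy"]]
def ray_z(u,v,z,c):
    f=200/np.tan(np.radians(c["vertical_fov"])/2)
    R=cv2.Rodrigues(np.array(c["rvec"],float))[0]
    o=-R.T@np.array(c["tvec"]).ravel(); d=R.T@[(u-c["cx"])/f,(v-c["cy"])/f,1]
    return o+d*(z-o[2])/d[2]
E
python3 - <<'E'
from h import *
for n in("top","side"):
    c=camera(n); cv2.imwrite(f"pics/{n}0.png",c["img"])
    for q in("shaker","lever_knob","start_button_top","petri_dish","vial","white_bottle","timer","wash_bottle","tip_box"):
        for d in recognise(c,q)[:2]: print(n,q,round(d["conf"],2),world(d["point"],c).round(3),pix(world(d["point"],c),c).round())
s=r.read_state();print(s["time_s"],s["tcp_pos"],s["tool_rot"],s["width"])
E
```

```text
top shaker 0.76 [ 0.48  -0.117  0.072] [335. 156.]
top petri_dish 0.65 [ 0.513 -0.009  0.105] [286. 138.]
top vial 0.6 [ 0.369 -0.17   0.05 ] [358. 206.]
top white_bottle 0.71 [ 0.33  -0.351  0.126] [447. 221.]
top timer 0.7 [0.359 0.051 0.062] [259. 209.]
top wash_bottle 0.79 [ 0.231 -0.307  0.07 ] [421. 269.]
top tip_box 0.71 [0.327 0.172 0.062] [205. 223.]
side shaker 0.74 [ 0.516 -0.007  0.068] [265. 236.]
side petri_dish 0.61 [ 0.518 -0.003  0.109] [264. 221.]
side petri_dish 0.51 [ 0.237 -0.301  0.053] [338. 157.]
side vial 0.64 [ 0.377 -0.162  0.029] [305. 200.]
side white_bottle 0.97 [ 0.34  -0.339  0.071] [297. 150.]
side timer 0.86 [0.374 0.067 0.043] [345. 254.]
side wash_bottle 0.7 [ 0.235 -0.303  0.056] [339. 155.]
side tip_box 0.78 [0.35  0.198 0.064] [387. 287.]
1.0 [0.18460685 0.59713876 0.23134625] [ 3.14149795e+00 -5.70906141e-07  2.84170963e+00] 0.9973119746871252
```

View pics/top0.png

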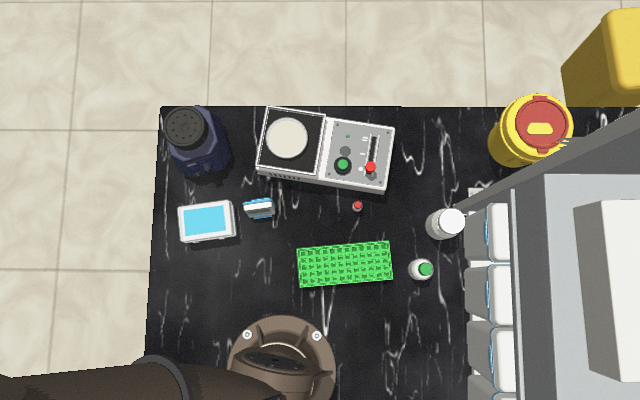

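View pics/side0.png

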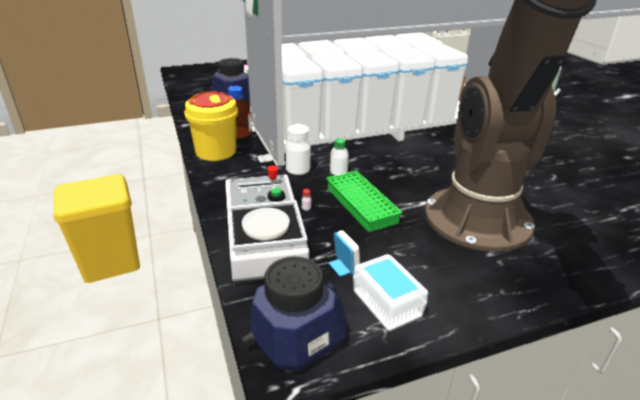

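The top view shows the red knob at about (370,167), the green button at (343,164), the vial cap at (357,206) and the shaker slightly rotated. In the side view the knob is at (273,173) and the button at (277,194). A shelf wall stands on the right. Next I compute the positions.

Run:
```python
from h import *
def blobs(c,box,kind):
    x0,y0,x1,y1=box; b,g,rr=[c["img"][y0:y1,x0:x1,i].astype(int) for i in range(3)]
    m=(rr>110)&(rr-g>60)&(rr-b>60) if kind=="r" else (g-rr>35)&(g-b>25)
    n,_,s,ce=cv2.connectedComponentsWithStats(m.astype(np.uint8))
    return [(s[i][:4]+[x0,y0,0,0],s[i][4],ce[i]+[x0,y0]) for i in range(1,n) if s[i][4]>5]
def tri(a,ca,b,cb):
    P=[]
    for c in(ca,cb):
        f=200/np.tan(np.radians(c["vertical_fov"])/2);K=np.array([[f,0,c["cx"]],[0,f,c["cy"]],[0,0,1]])
        P.append(K@np.c_[cv2.Rodrigues(np.array(c["rvec"],float))[0],np.array(c["tvec"]).ravel()])
    X=cv2.triangulatePoints(P[0],P[1],np.array(a,float).reshape(2,1),np.array(b,float).reshape(2,1)).ravel();return X[:3]/X[3]
t=camera("top");s=camera("side")
tr=blobs(t,(340,130,400,225),"r");tg=blobs(t,(325,145,365,185),"g")
sr=blobs(s,(255,155,320,215),"r");sg=blobs(s,(262,180,292,210),"g")
for n,l in zip("tr tg sr sg".split(),(tr,tg,sr,sg)):
    for x in l: print(n,x[0],x[1],x[2].round(1))
big=lambda l:max(l,key=lambda x:x[1])[2]
k=tri(big(tr),t,big(sr),s);g=tri(big(tg),t,big(sg),s);print("knob tri",k,"btn tri",g)
print("knob ray z.114",ray_z(*big(tr),.112,t),"btn z.085",ray_z(*big(tg),.082,t), "cam", -cv2.Rodrigues(np.array(t["rvec"]))[0].T@np.array(t["tvec"]).ravel())
c=cv2.resize(t["img"][95:215,240:410],None,fx=4.6,fy=4.6,interpolation=cv2.INTER_CUBIC);cv2.imwrite("pics/crop.png",c)
```

```text
tr [365 161  11  11] 90 [370.1 166. ]
tr [354 201   8   7] 45 [357.3 204.1]
tg [337 159  11  11] 94 [342.3 163.8]
sr [267 165  11  15] 129 [272.1 171.4]
sr [303 188   7   9] 51 [305.8 192. ]
sg [270 187  12  10] 91 [275.7 191.5]
knob tri [ 0.44957172 -0.19390298  0.10413254] btn tri [ 0.45829694 -0.13400769  0.08673399]
knob ray z.114 [ 0.44891817 -0.19366219  0.112     ] btn z.085 [ 0.46016405 -0.13445222  0.082     ] cam [ 0.22584812 -0.10735441  1.12050185]
```

View pics/crop.png

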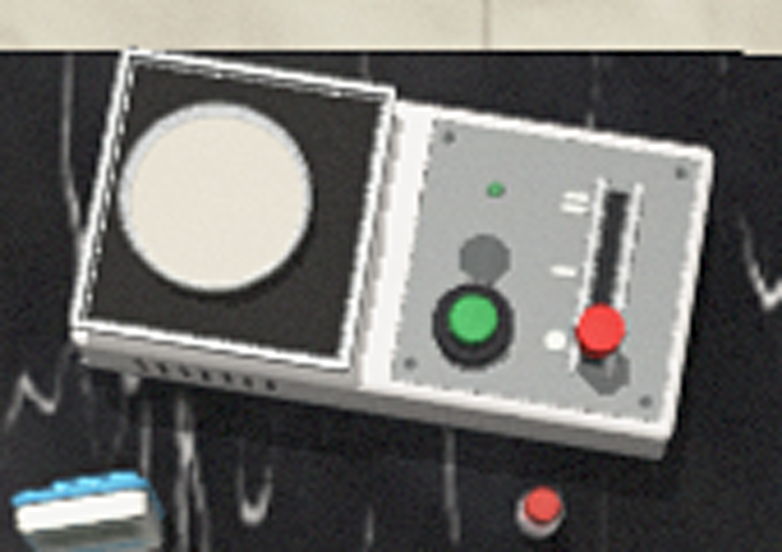

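```bash
python3 -m handwheel '-1 9 -33 0 8;-1 9 -33 0 0;-1 9 -33 0 0;-1 9 -33 0 0;-1 9 -33 0 0;-1 9 -33 0 0;-1 9 -33 0 0;-1 9 -33 0 0;-1 9 -33 0 0;-1 9 -33 0 0;-1 9 -33 0 0;-1 9 -33 0 0' 20; python3 -m handwheel '-1 9 -33 0 0;-1 9 -33 0 0;-1 9 -33 0 0;-1 9 -33 0 0;-1 9 -33 0 0;-1 9 -33 0 0;-1 9 -33 0 0;-1 9 -33 0 0;-1 9 -33 0 0;-1 9 -33 0 0;-1 9 -33 0 0;-1 0 0 0 0'
```

```text
time_s: 2.3
tcp_pos: [0.2928, 0.1998, 0.2315]
tool_rot: [3.141, 0.0, 2.981]
wrist_force: [1.1, -0.2, 0.4]
width: -0.005
gripper_force: 0.0
time_s: 3.5
tcp_pos: [0.3925, -0.166, 0.2319]
tool_rot: [-3.139, 0.002, 2.976]
wrist_force: [-0.2, 0.8, -1.1]
width: -0.001
gripper_force: 0.0
```

```bash
python3 -m handwheel '-1 8 -11 0 0;-1 8 -11 0 0;-1 0 0 -30 0;-1 0 0 -30 0;-1 0 0 -30 0;-1 0 0 0 0'
python3 - <<'E'
from h import *
s=camera("side");t=camera("top");print(r.read_state()["tcp_pos"])
im=lambda c,x,y,w,h,f:cv2.resize(c["img"][y:y+h,x:x+w],None,fx=f,fy=f,interpolation=cv2.INTER_CUBIC)
cv2.imwrite("pics/near.png",np.hstack([im(s,230,130,100,100,4),im(t,320,110,100,100,4)]))
E
```

```text
time_s: 4.1
tcp_pos: [0.4054, -0.1826, 0.1388]
tool_rot: [3.141, -0.006, 2.981]
wrist_force: [0.1, -0.8, 0.6]
width: 0.001
gripper_force: 0.0
[ 0.40739739 -0.18381236  0.14175412]
```

View pics/near.png

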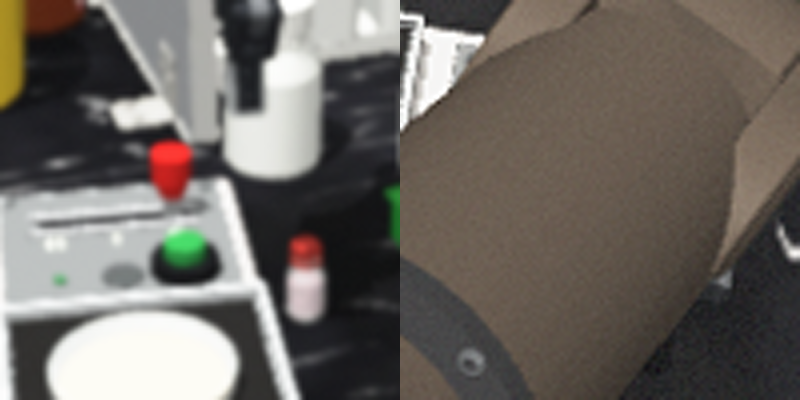

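The side view (left half) shows the shut fingertips at crop (248,108), on the robot side of the knob at (170,165). They are clear of the vial at (305,280). I'll lower and push.

```bash
python3 -m handwheel '-1 0 -3 -24 0;-1 0 0 -24 0;-1 0 0 0 0;-1 0 0 0 0'; python3 -m handwheel '-1 10 -1.6 0 0;-1 10 -1.6 0 0;-1 10 -1.6 0 0;-1 10 -1.6 0 0;-1 10 -1.6 0 0;-1 0 0 0 0'; python3 -m handwheel '-1 10 -1.6 0 0;-1 10 -1.6 0 0;-1 10 -1.6 0 0;-1 5 -0.8 0 0;-1 0 0 0 0;-1 0 0 0 0'
```

```text
time_s: 4.6
tcp_pos: [0.4083, -0.1871, 0.0947]
tool_rot: [3.141, 0.001, 2.981]
wrist_force: [0.2, 0.7, -0.3]
width: 0.001
gripper_force: 0.0
time_s: 5.2
tcp_pos: [0.4577, -0.1949, 0.0935]
tool_rot: [3.141, -0.002, 2.981]
wrist_force: [-1.8, 0.1, -0.6]
width: 0.0
gripper_force: 1.1
time_s: 5.8
tcp_pos: [0.494, -0.2006, 0.0939]
tool_rot: [-3.141, 0.002, 2.982]
wrist_force: [-0.2, -0.1, -0.1]
width: -0.002
gripper_force: 0.0
```

```bash
python3 -m handwheel '-1 -10 1.6 0 0;-1 -10 1.6 0 0;-1 -10 1.6 30 0;-1 -4 0 30 0;-1 0 40 0 0;-1 0 22 0 0;-1 0 0 0 0;-1 0 0 0 0'
python3 - <<'E'
from h import *
s=camera("side");print(r.read_state()["tcp_pos"])
cv2.imwrite("pics/after.png",cv2.resize(s["img"][130:230,230:330],None,fx=5,fy=5,interpolation=cv2.INTER_CUBIC))
d=np.array([.987,-.16])
for v in (0,.035,.07): print(v,pix([*(np.array([.449,-.194])+v*d),.104],s))
E
```

```text
time_s: 6.6
tcp_pos: [0.458, -0.1334, 0.1534]
tool_rot: [3.141, 0.0, 2.982]
wrist_force: [0.2, -0.6, -0.3]
width: 0.002
gripper_force: 0.0
[ 0.45808199 -0.13419252  0.15343616]
0 [271.82169481 171.29984634]
0.035 [256.68847931 172.5124898 ]
0.07 [241.39954127 173.7376115 ]
```

View pics/after.png

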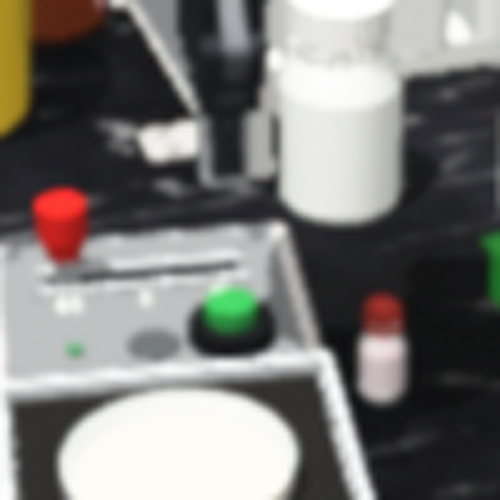

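The knob is at crop (61,222), full-frame (242,174), which matches the fast position predicted at (241,174). The fingertip at (222,180) is over the button, so I press it.

```bash
python3 -m handwheel '-1 1 0 -30 0;-1 0 0 -28 0;-1 0 0 0 0;-1 0 0 0 0'; python3 -m handwheel '-1 0 0 -4 0;-1 0 0 -4 0;-1 0 0 0 0;-1 0 0 0 0';python3 -m handwheel '-1 0 0 -3 0;-1 0 0 0 0;-1 0 0 0 0'
```

```text
time_s: 7.05
tcp_pos: [0.459, -0.1349, 0.0956]
tool_rot: [-3.141, -0.001, 2.979]
wrist_force: [-0.4, 0.2, -0.4]
width: 0.002
gripper_force: 0.0
time_s: 7.45
tcp_pos: [0.4604, -0.1343, 0.088]
tool_rot: [-3.141, 0.002, 2.981]
wrist_force: [0.2, -2.0, 3.3]
width: 0.001
gripper_force: 1.9
time_s: 7.75
tcp_pos: [0.4605, -0.1343, 0.0857]
tool_rot: [3.141, 0.002, 2.981]
wrist_force: [-5.0, -1.1, 26.0]
width: 0.001
gripper_force: 12.5
```

```bash
python3 - <<'E'
from h import *
s=camera("side");cv2.imwrite("pics/press.png",cv2.resize(s["img"][150:220,240:310],None,fx=7,fy=7,interpolation=cv2.INTER_CUBIC))
E
python3 -m handwheel '-1 0 0 -1 0;-1 0 0 0 0'; python3 -m handwheel '-1 0 0 20 0;-1 0 0 30 0;-1 0 0 40 0;-1 -30 20 20 0;-1 0 0 0 0;-1 0 0 0 0'
python3 - <<'E'
from h import *
a=cv2.imread("pics/press.png")
s=camera("side");b=cv2.resize(s["img"][150:220,240:310],None,fx=7,fy=7,interpolation=cv2.INTER_CUBIC)
c=np.hstack([a,b]);cv2.imwrite("pics/press2.png",cv2.resize(c,(780,390)))
E
```

```text
time_s: 8.0
tcp_pos: [0.4606, -0.1343, 0.0855]
tool_rot: [3.14, 0.003, 2.981]
wrist_force: [-8.7, -0.5, 38.9]
width: -0.001
gripper_force: 19.6
time_s: 8.6
tcp_pos: [0.4294, -0.1124, 0.1935]
tool_rot: [3.14, 0.0, 2.984]
wrist_force: [0.7, 0.3, -1.0]
width: 0.004
gripper_force: 0.0
```

View pics/press2.png

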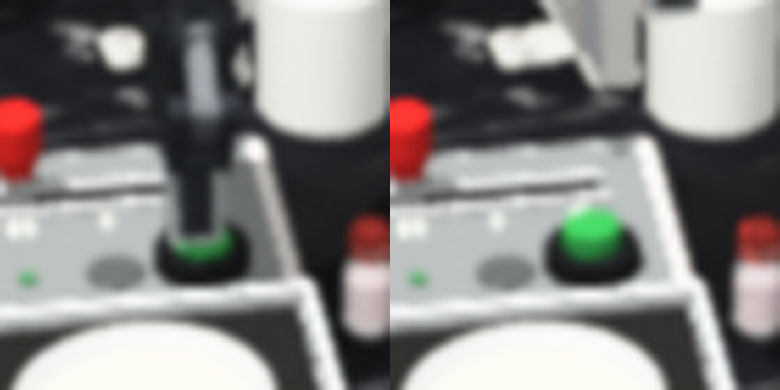

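Left half: the button is pressed down under the fingertip at (200,240). Right half: it is back up at (592,235), with the knob still at fast and the vial in place. The force rose to a hard stop after about 6 mm of travel, so I hand the job in.

```bash
python3 -c "
from bench import workorder
print(workorder.hand_in())"
```

```text
the job is handed in; nothing more can be done
None
```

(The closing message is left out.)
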